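# Clamp a wooden blank in a bench stop jig

### The job

Lay the oblong wooden blank lengthwise and flat on the bed of the stop jig, between the fixed end block and the sliding stop. Then loosen the stop's wing knob, slide the stop along until it holds the blank snugly against the end block, and tighten the wing knob again so that the stop is locked. Let go, and leave the other things on the bench where they are.

Things in the scene. Friction and masses are not known exactly. Their poses are not given: they have to be found in the camera images.
- blank_center (a point): the centre of the blank: a plain pale wooden block 80 mm long (its y axis), 36 mm wide (x) and 30 mm high (z), about 60 g, lying loose on the bench in one of three places beside the jig (left, or right near, or right far). The only oblong block: the two other pieces of the same wood are a square one and a round one
- jig: the stop jig, fixed on the bench: a plywood base board 190 mm (x, from -90 to 100) by 300 mm (y), 18 mm thick; origin on its underside, in the middle of its length, x towards its back (away from the robot), y along the jig, z up. Along the back part runs an aluminium rail (x 30 to 66 mm, top at z = 34 mm) on which the sliding stop's carriage rides
- end_face (a point): the centre of the face of the wooden end block that looks to the jig's +y (jig x = -30, y = -130, z = 38 mm); same axes as the jig. The block is fixed at the jig's -y end: x -75 to 30, y -150 to -130, up to z = 58 mm
- stop_face (a point): the centre of the sliding stop's jaw face that looks at the end block, to the jig's -y (jig x = -30, z = 38 mm); axes as the jig. The jaw is an aluminium bar 15 mm thick (y) over jig x -75 to 30 mm, from 1 mm above the bed up to z = 58 mm. The face stands 180 mm minus joint stop from the end block's face, at first 115 to 165 mm
- stop (a joint): slide of the stop, m: 0 = farthest from the end block, growing as it moves towards the end block (jig -y); 0.100 = the jaw 80 mm from the end block, so just touching a blank that lies against the end block; range 0 to 0.13. Free, it slides with about 2 N; with the knob tight it holds against 40 N
- knob_grip (a point): the middle of the black wing knob's wings, where to pinch them: jig x = 37, z = 97 mm, 26 mm out from the clamp face. z: the knob's axis, outwards, leaning 30 degrees from vertical to the jig's -x; x along the wings, y across. The wings are a flat bar 60 mm long, 10 thick, 22 high (15 to 37 mm off the clamp face); they pass the scale bar with 10 mm. By them the stop can also be slid
- wing_knob (a joint): turn of the wing knob, rad: grows clockwise seen from outside, which tightens. 0 = wings square to the rail (pointing at the scale bar), clamp just touching; above about 0.4 locked; below about -0.25 free; end stops at -0.75 and 0.75; starts locked at 0.45 to 0.62. Takes about 0.2 to 0.35 N m, stays where it is left
- offcut: bystander: square wooden offcut 50 x 50 x 25 mm, in one of the three places beside the jig; origin at the centre of its underside
- dowel_end: bystander: short round wooden piece, 42 mm in diameter and 40 mm high, standing in one of the three places beside the jig; origin at the centre of its underside
- tape: bystander: roll of tape, 64 mm in diameter, 18 mm high, lying right of the jig; origin at the centre of its underside
- mug: bystander: white mug, 80 mm in diameter, 90 mm high, left of the jig; origin at the centre of its underside
- jar: bystander: screw jar, 60 mm in diameter, 75 mm high, right of the jig, near its back corner; origin at the centre of its underside
- screwdriver: bystander: screwdriver 190 mm long lying in front of the jig
- glue: bystander: white glue bottle, 48 mm in diameter, 130 mm high, left of the jig; origin at the centre of its underside
- bed_center (a point): the middle of the jig's bed, the flat front part of the board's top, where the blank goes: jig x = -30, y = 0, z = 18 mm, same axes as the jig. The bed is clear over x -90 to 30 mm, with no front lip; the board's front edge is at x = -90
- clamp_face (a point): where the knob's axis meets the clamp face of the stop's carriage: jig x = 50, z = 74.5 mm, 30 mm behind the jaw face (jig +y); axes as the jig. The carriage is an aluminium block 60 mm long (y) on the rail, up to z = 81 mm; its clamp face slopes 30 degrees from level, looking up and towards the robot, and bears the wing knob
- scale_bar (a point): the centre of the thin steel scale bar that runs behind the rail along the whole jig (jig x 79 to 85 mm, z 90 to 116 mm), carried by a post at each end; same axes as the jig. The tips of the knob's wings sweep close by it
Mind the look-alikes: they are no part of the job. Leave any blue or pink look-alike of the part that bears blank_center alone.

How it is judged:
By the outcome, as a careful person would: the job done as asked, in the order asked, and still so for the second after the job is handed in, with the robot touching nothing.
It also fails if it takes over 51 s, if anything falls off the work surface, if the arm or the gripper's body presses on something with over 40 N, if the wrist force passes 120 N, or if a joint passes its speed limit or range.

### The arm

A 6-joint arm with a two-finger parallel gripper is mounted at the origin on the work surface. World frame = base frame: x ahead of the robot, y to its left, z up, the work surface at z = 0. Lengths are in m, angles in degrees, forces in N, time in s.
With the tool pointing down it reaches from about 0.4 to 0.825 m from the base axis. Payload 7 kg.
Tool frame: the origin (TCP) lies at the very end of the fingers, on their centre line; the grasp point (between the pads) lies 19 mm behind it (ctrl.pinch_z is the distance from the TCP to the grasp point, in m); z points along the fingers, x is the direction in which the jaws open and shut, and the axes are right-handed (so a half turn about z gives the same grasp; the last joint's range is limited). The gripper opens to 88 mm and grips with 3 to 60 N. Pads are 19 mm wide; open, the fingers measure 130 mm over their backs; the gripper's body (78 mm by 193 mm) begins 47 mm behind the grasp point.
Start: joints at [-47.836, 20.546, 0.682, 0, -70.136, -16.507], TCP at [0.292, -0.608, 0.227] pointing down, gripper open.
Joint ranges: [-176.03, 176.03], [-82.01, 121.73], [-58.28, 71.71], [-173.87, 95.51], [-174.79, -0.11], [-173.66, 173.66]. Speed limits (degrees/s): [136.94, 136.94, 172.46, 180, 180, 180].

### API

Orientations are given as [roll, pitch, yaw] about the fixed x, y, z axes, in that order (R = Rz(yaw) Ry(pitch) Rx(roll)).
In Python, from plant import ctrl gives the robot as it stands.
- The arm moves only by the tool carry_out, never from a script. Its argument "increments" is a list of rows, each a list of 7 numbers: the turn, a rotation vector about the world's x, y, z in degrees, then the shift along the world's x, y, z in mm, then the closure, from 0 (fully open) to 1 (shut). In form: [[ax, ay, az, dx, dy, dz, grip], ...]. A call has 1 to 20 rows; each row is the pose to reach, as a shift and turn from the pose commanded when the call began; what a row does not reach only later rows make up. A row lasts 1/8 s, in which the tool goes at most 62.5 mm and 10.7 degrees, less where a joint would pass 70% of its speed; a pose out of reach is approached as far as the arm can. A call with a gripper value outside its range is refused whole. The fingers move at their own pace and stop on an object; the grip force is fixed at half the most. Time passes only in rows, so rows that repeat a pose let the fingers close. It gives the time, the measured TCP pose, the force and the opening at its end, in the units of the state.
- ctrl.get_obs(): the state, without advancing time (a new reading comes with each control period).
- ctrl.snapshot(name): name is "scene" or "top" or "wrist"; returns a dict with "pixels" (384x512x3 uint8, blue, green, red), "intrinsics" (3x3 intrinsics, pixels), "rvec" (rotation vector, rad) and "tvec" (3), from world to camera coordinates, as OpenCV has them; the wrist camera has in their place "hand_eye" (4x4, takes a point from camera to tool coordinates, whose origin is the TCP and whose axes are the tool frame's). Camera axes: x right, y down, z forward; pixel columns grow to the right and rows downward; lengths in m; the calibration is good to about 2 mm. A picture is of the moment at which its call begins: read the wrist's pose just before it. There is no depth.
- ctrl.close_job(): hands the job in, once; it reports no verdict.
Trained networks look in a picture, given as the dict that the camera call returned (one of the last four; its "shot" number tells which), for a name from the list of things; names that differ only in an ending like _2 or _b are one class to them, and where a whole thing is asked for, a point or a joint stands for the part that bears it (a point fixed in the world has none). Each returns a list of dicts, best first, with "confidence" (0 to 1); they miss things now and then, are a little off and sometimes report something else, mostly with a low value. They report only what shows in the picture. A call takes as long as a camera call. They do not tell look-alikes from the thing itself.
- ctrl.search_frame(picture, label): "centre" ([x, y, z] in m, in world coordinates, good to about 4 mm: the middle of the surface that is visible of it).
- ctrl.outline_of(picture, label): "pixels" (384x512 bool, what is visible of it).
The state is a dict: "clock": time; "joint_pos": joint angles; "qvel": joint speeds; "tau": joint torques, N m; "tool_pos": TCP position; "orientation": TCP orientation; "force": force on the tool from outside, world axes, zero at the start; "moment": the same for the moment, N m; "opening": finger opening in m.
Only numpy, scipy, OpenCV 4.12 (cv2) and the standard library are available. Lean on these libraries where they do the work, as an engineer would, in place of code of your own. Each camera call takes 0.05 s, during which the arm holds its last target. There are 200 camera calls.

## Working session

There is one attempt and no reset: what is moved stays moved. The work goes in short steps, Python scripts to look and compute and a tool call to move; the robot and the scene stay as the last step left them, time stands still between calls to the robot, and variables do not carry over. Pictures are saved under pics/ and viewed, about 8 in all and at most 12, crops included, and the job is handed in when it is done.

Besides the shell and the picture viewer there is one more tool, called after "Request:" as name(argument=value, ...) on one line, values as JSON. carry_out: Moves the arm, as the interface text tells. Its arguments: {"type":"object","properties":{"increments":{"type":"array"}},"required":["increments"]}

```bash
mkdir -p pics; ls
cat > h.py <<'E'
import numpy as np, cv2
from plant import ctrl
def shot(n,save=None):
    p=ctrl.snapshot(n)
    if save: cv2.imwrite('pics/'+save,p['pixels'])
    return p
def find(p,l,k=2):
    r=ctrl.search_frame(p,l)
    return [(np.round(d['centre'],4).tolist(),round(d['confidence'],2)) for d in r[:k]]
def cam(p):
    R,_=cv2.Rodrigues(np.array(p['rvec'],float)); return R,np.array(p['tvec'],float).ravel(),np.array(p['intrinsics'])
def proj(p,X):
    return cv2.projectPoints(np.atleast_2d(np.array(X,float)),np.array(p['rvec'],float),np.array(p['tvec'],float),np.array(p['intrinsics']),None)[0][:,0]
def back(p,uv,z):
    R,t,K=cam(p); d=R.T@np.linalg.solve(K,[uv[0],uv[1],1]); c=-R.T@t
    return c+d*(z-c[2])/d[2]
E
python3 - <<'E'
from h import *
print(ctrl.get_obs())
a=shot('scene','s0.png');b=shot('top','t0.png')
print({k:v for k,v in b.items() if k!='pixels'})
cv2.imwrite('pics/both.png',np.vstack([cv2.resize(a['pixels'],(400,300)),cv2.resize(b['pixels'],(400,300))]))
for l in ['blank_center','offcut','dowel_end','jig','end_face','stop_face','knob_grip','clamp_face','scale_bar','bed_center','tape','mug','jar','glue','screwdriver']:
    print(l,find(a,l),find(b,l,3))
E
```

```text
pics
{'clock': 0.0, 'joint_pos': array([-4.78371065e+01,  2.05905707e+01,  6.32303997e-01, -2.15632399e-02,
       -7.01363612e+01, -1.65076985e+01]), 'qvel': array([-0.05295741,  0.07796351,  0.07309219,  0.07749601, -0.05708937,
       -0.01764028]), 'tau': array([-1.31945813e-03, -5.82716024e+01,  2.93043441e+01,  6.99675992e+00,
        6.81476711e-03, -1.40722004e-04]), 'tool_pos': array([ 0.2920095 , -0.6080012 ,  0.22561675]), 'orientation': array([-1.79992544e+02, -9.64878191e-02,  1.15647845e+02]), 'force': array([0.19052808, 0.16029594, 0.7474366 ]), 'moment': array([-0.04147841,  0.02653739,  0.00892528]), 'opening': 0.08764278421388542}
{'intrinsics': array([[393.12920141,   0.        , 248.80986099],
       [  0.        , 393.12920141, 199.18369127],
       [  0.        ,   0.        ,   1.        ]]), 'rvec': array([ 2.16027065, -2.10243849,  0.14748795]), 'tvec': array([-0.03442561,  0.56035132,  1.18680555]), 'shot': 2}
blank_center [([0.6066, -0.5038, 0.0258], 0.82), ([0.6593, -0.391, 0.0331], 0.69)] [([0.5628, -0.3169, 0.0312], 0.8), ([0.6004, -0.507, 0.0327], 0.58)
[... 667 characters left out ...]
[0.6161, 0.0545, 0.0153], 0.78)] [([0.5847, 0.0166, 0.0145], 0.66)]
bed_center [([0.6173, 0.0543, 0.0173], 0.55)] [([0.5867, 0.0244, 0.0157], 0.95), ([0.6039, 0.033, 0.0619], 0.51)]
tape [([0.4913, -0.4032, 0.0124], 0.48)] [([0.4881, -0.407, 0.0156], 0.64)]
mug [([0.5965, 0.4507, 0.0527], 0.82), ([0.7123, -0.2616, 0.0495], 0.64)] [([0.5957, 0.4525, 0.0454], 0.6)]
jar [([0.7108, -0.2579, 0.0512], 0.73)] [([0.7108, -0.2796, 0.0732], 0.95), ([0.4317, -0.2855, 0.022], 0.66), ([0.5615, -0.3182, 0.0336], 0.65)]
glue [([0.6584, 0.3126, 0.0759], 0.72)] [([0.6404, 0.2908, 0.08], 0.69), ([0.5617, -0.3179, 0.0336], 0.58)]
screwdriver [([0.3977, 0.0082, 0.0174], 0.49)] [([0.3946, -0.0055, 0.022], 0.81)]
```

View pics/t0.png

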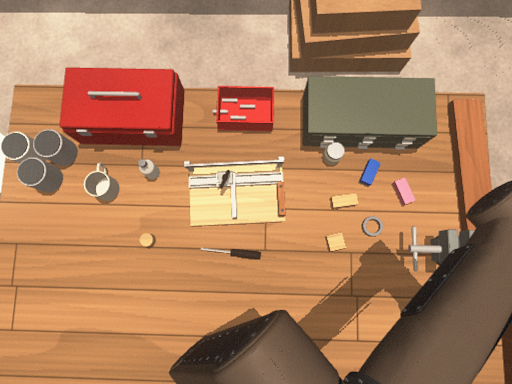

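View pics/s0.png

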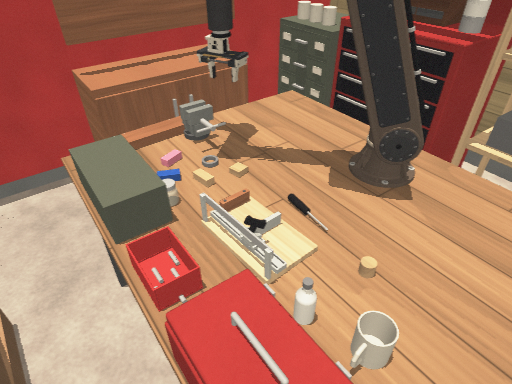

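The top view shows three oblong candidates: pale wood (344,201), blue (370,172) and pink (404,191). The square offcut is at (336,242) and the dowel at (146,240). The pale oblong at (344,201) fits the description. The end block is at (281,200), the jaw at (234,195) and the knob at (225,180). I'll confirm with an enlarged crop.

Run:
```python
from h import *
b=shot('top')
c=b['pixels'][145:260,180:420]; cv2.imwrite('pics/c1.png',cv2.resize(c,None,fx=3.3,fy=3.3,interpolation=cv2.INTER_CUBIC))
for d in ctrl.outline_of(b,'blank_center')[:4]:
    m=d['pixels'].astype(np.uint8); cs,_=cv2.findContours(m,0,2); r=cv2.minAreaRect(max(cs,key=cv2.contourArea)); bx=cv2.boxPoints(r)
    print(d['confidence'],r,[np.round(back(b,u,.03),4).tolist() for u in bx],back(b,r[0],.03))
h=shot('wrist'); print(h['hand_eye'],h['intrinsics'])
```

```text
0.87 ((343.05999755859375, 200.41998291015625), (13.01076602935791, 27.718585968017578), 81.8698959350586) [[0.5801, -0.2701, 0.03], [0.5949, -0.3565, 0.03], [0.5539, -0.3617, 0.03], [0.5392, -0.2757, 0.03]] [ 0.56697232 -0.31600313  0.03      ]
0.81 ((369.1199951171875, 172.33999633789062), (12.514838218688965, 26.533397674560547), 22.833654403686523) [[0.6269, -0.3644, 0.03], [0.7077, -0.3984, 0.03], [0.6925, -0.4347, 0.03], [0.6122, -0.4005, 0.03]] [ 0.65962732 -0.39943298  0.03      ]
0.75 ((333.25, 153.25001525878906), (16.26345443725586, 22.62741470336914), 45.0) [[0.7111, -0.2419, 0.03], [0.7656, -0.2934, 0.03], [0.7281, -0.33, 0.03], [0.6741, -0.2786, 0.03]] [ 0.71962288 -0.28596811  0.03      ]
0.64 ((402.9223937988281, 191.3190155029297), (25.73606300354004, 15.100241661071777), 66.80140686035156) [[0.6285, -0.4675, 0.03], [0.6488, -0.5118, 0.03], [0.5736, -0.5409, 0.03], [0.5536, -0.497, 0.03]] [ 0.6009179  -0.50435761  0.03      ]
[[ 9.99999541e-01  7.43643925e-04  6.04786892e-04 -1.46576373e-04]
 [-8.78220818e-04  9.63629696e-01  2.67239664e-01 -7.06760891e-02]
 [-3.84059456e-04 -2.67240072e-01  9.63629906e-01 -1.57992736e-01]
 [ 0.00000000e+00  0.00000000e+00  0.00000000e+00  1.00000000e+00]] [[333.55047344   0.         255.50867975]
 [  0.         333.55047344 194.01694244]
 [  0.           0.           1.        ]]
```

View pics/c1.png

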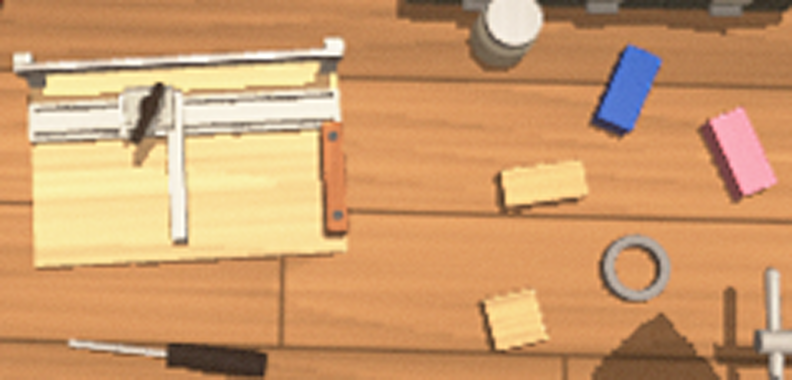

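The crop confirms it: the pale oblong at crop (543,185) is the blank, and the blue and pink ones are look-alikes. Next I'll move over the blank for a closer wrist look, and check the gripper body's shape in the scene picture.

Run:
```python
from h import *
from scipy.spatial.transform import Rotation as Ro
p=shot('scene'); im=p['pixels'].copy()
s=ctrl.get_obs(); R=Ro.from_euler('xyz',s['orientation'],degrees=True).as_matrix(); t=s['tool_pos']
S=5; x0,y0=160,20
im=cv2.resize(im[y0:y0+100,x0:x0+130],None,fx=S,fy=S,interpolation=cv2.INTER_CUBIC)
for a,b,col in [((-.0965,0,-.066),(.0965,0,-.066),(0,0,255)),((0,-.0965,-.066),(0,.0965,-.066),(0,255,0)),((0,0,0),(0,0,-.15),(255,0,0))]:
    q=(proj(p,[t+R@np.array(a),t+R@np.array(b)])-[x0,y0])*S
    cv2.line(im,tuple(int(v) for v in q[0]),tuple(int(v) for v in q[1]),col,1)
cv2.imwrite('pics/g.png',im); print(s['clock'])
```

```text
1.8
```

Request:
carry_out(increments=[[0,0,9,34,37,0,0],[0,0,18,68,73,0,0],[0,0,27,102,110,0,0],[0,0,36,137,146,0,0],[0,0,45,171,183,0,0],[0,0,54,206,220,0,0],[0,0,64,240,256,-10,0],[0,0,74,275,292,-20,0],[0,0,74,275,292,-20,0],[0,0,74,275,292,-20,0]])

```text
clock: 3.05
tool_pos: [0.5673, -0.3163, 0.2065]
orientation: [-180.0, -0.0, -170.4]
force: [-0.3, 0.5, 1.3]
opening: 0.0874
```

View pics/g.png

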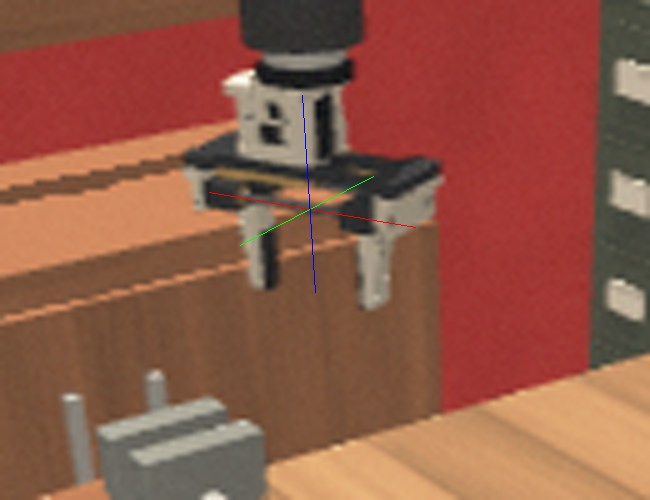

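The body is a wide bar along the jaw direction, 193 mm along tool x, so at a full knob turn its corner could come near the scale bar. I'll check that clearance numerically and fit the blank from the wrist view.

```bash
cat >> h.py <<'E'
from scipy.spatial.transform import Rotation as Ro
from scipy.optimize import minimize
def wcam():
    s=ctrl.get_obs(); p=ctrl.snapshot('wrist')
    T=np.eye(4); T[:3,:3]=Ro.from_euler('xyz',s['orientation'],degrees=True).as_matrix(); T[:3,3]=s['tool_pos']
    C=np.linalg.inv(T@np.array(p['hand_eye']))
    q=dict(p); q['rvec']=cv2.Rodrigues(C[:3,:3])[0]; q['tvec']=C[:3,3]
    return p,q
def box(x,y,yaw,hx,hy,z0,z1):
    c,s=np.cos(yaw),np.sin(yaw)
    return np.array([[x+c*a*hx-s*b*hy,y+s*a*hx+c*b*hy,z] for a in(-1,1) for b in(-1,1) for z in(z0,z1)])
def sil(q,pts):
    m=np.zeros((384,512),np.uint8); cv2.fillConvexPoly(m,cv2.convexHull((proj(q,pts)*16).astype(np.int32)),1,shift=4); return m>0
E
python3 - <<'E'
from h import *
# body clearance (jig mm)
def clear(phi,beta,off):
    kz=np.array([-.5,0,.866]); kx=np.array([.866,0,.5]); g=np.array([37,0,97])+off*kz
    ty=kx*np.cos(beta)+kz*np.sin(beta)  # extra tilt
    tz=-(kz*np.cos(beta)-kx*np.sin(beta)); tx=np.cross(ty,tz)
    R=Ro.from_rotvec(-phi*kz).as_matrix()@np.c_[tx,ty,tz]
    P=np.array([[a,b,c] for a in np.linspace(-96.5,96.5,41) for b in np.linspace(-39,39,21) for c in (-47,-60,-80)])
    X=g+P@R.T
    n=X[X[:,2]<118]; return (79-n[:,0].max() if len(n) else 999), X[:,2].min()
for beta in (0,10,15,20,30):
  for off in (0,6): print(beta,off,[tuple(np.round(clear(f,np.radians(beta),off)).astype(int)) for f in(-.5,-.4,0,.4,.5,.6)])
p,q=wcam(); cv2.imwrite('pics/w1.png',p['pixels'])
ds=ctrl.outline_of(p,'blank_center'); print(len(ds))
for d in ds[:3]:
    m=d['pixels']; ys,xs=np.nonzero(m); print(d['confidence'],xs.mean(),ys.mean(),len(xs),back(q,(xs.mean(),ys.mean()),.03),p['pixels'][m].mean(0))
m=ds[int(np.argmin([abs(np.hypot(*(back(q,np.nonzero(d['pixels'])[::-1][0:2] and (np.nonzero(d['pixels'])[1].mean(),np.nonzero(d['pixels'])[0].mean()),.03)[:2]-[.567,-.316]))) for d in ds]))]['pixels']
f=lambda v:-( (sil(q,box(v[0],v[1],v[2],.018,.04,0,v[3]))&m).sum()/(sil(q,box(v[0],v[1],v[2],.018,.04,0,v[3]))|m).sum())
r=minimize(f,[.567,-.316,.17,.03],method='Nelder-Mead',options=dict(initial_simplex=np.array([[.567,-.316,.17,.03],[.577,-.316,.17,.03],[.567,-.306,.17,.03],[.567,-.316,.25,.03],[.567,-.316,.17,.035]])))
print(r.x,np.degrees(r.x[2]),r.fun, ctrl.get_obs()['clock'])
im=p['pixels'].copy(); 
for u in proj(q,box(*r.x[:3],.018,.04,0,r.x[3])): cv2.circle(im,tuple(int(k) for k in u),2,(0,0,255),-1)
cv2.imwrite('pics/w1.png',im)
E
```

```text
0 0 [(np.int64(100), np.int64(97)), (np.int64(100), np.int64(101)), (np.int64(999), np.int64(118)), (np.int64(100), np.int64(101)), (np.int64(100), np.int64(97)), (np.int64(100), np.int64(94))]
0 6 [(np.int64(112), np.int64(103)), (np.int64(112), np.int64(106)), (np.int64(999), np.int64(123)), (np.int64(112), np.int64(106)), (np.int64(112), np.int64(103)), (np.int64(112), np.int64(100))]
10 0 [(np.int64(85), np.int64(88)), (np.int64(86), np.int64(91)), (np.int64(90), np.int64(108)), (np.int64(86), np.int64(91)), (np.int64(85), np.int64(88)), (np.int64(86), np.int64(85))]
10 6 [(np.int64(98), np.int64(93)), (np.int64(97), np.int64(96)), (np.int64(102), np.int64(113)), (np.int64(97), np.int64(96)), (np.int64(98), np.int64(93)), (np.int64(98), np.int64(90))]
15 0 [(np.int64(77), np.int64(83)), (np.int64(77), np.int64(86)), (np.int64(89), np.int64(103)), (np.int64(77), np.int64(86)), (np.int64(77), np.int64(83)), (np.int64(76), np.int64(80))]
15 6 [(np.int64(89), np.int64(88)), (np.int64(89), np.int64(91)), (np.int64(98), np.int64(108)), (np.int64(89), np.int64(91)), (np.int64(89), np.in
[... 432 characters left out ...]
, np.int64(67)), (np.int64(61), np.int64(70)), (np.int64(85), np.int64(87)), (np.int64(61), np.int64(70)), (np.int64(54), np.int64(67)), (np.int64(49), np.int64(64))]
30 6 [(np.int64(61), np.int64(72)), (np.int64(67), np.int64(75)), (np.int64(92), np.int64(92)), (np.int64(67), np.int64(75)), (np.int64(61), np.int64(72)), (np.int64(61), np.int64(70))]
2
0.95 255.43377976190476 166.30915178571428 2688 [ 0.56971605 -0.32404809  0.03      ] [ 70.6171875  133.89583333 177.01153274]
0.87 171.8532654792197 67.23126943737631 3537 [ 0.66318507 -0.40406013  0.03      ] [188.94939214 103.07181227  59.4351145 ]
[ 0.56891127 -0.32034226  0.18419103  0.0294138 ] 10.553368908638433 -0.9326856349757113 3.15
```

View pics/w1.png

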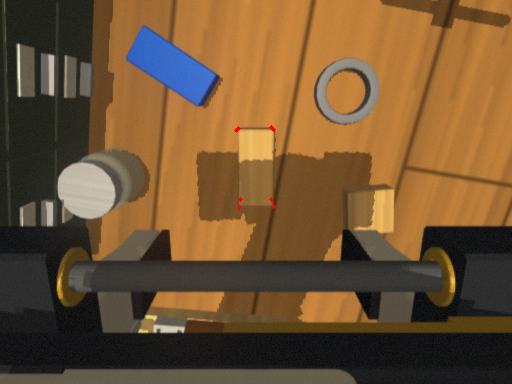

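The wrist view shows the blank at (255,166), and the fitted corners match it at x=0.569, y=-0.320, yaw about 10.5°, top z about 0.029. The blue look-alike is at (172,67). I'll descend, grasp and lift.

Request:
carry_out(increments=[[0,0,1,2,-4,-50,0],[0,0,1,2,-4,-100,0],[0,0,1,2,-4,-150,0],[0,0,1,2,-4,-185,0],[0,0,1,2,-4,-200,0],[0,0,1,2,-4,-201,0],[0,0,1,2,-4,-201,1],[0,0,1,2,-4,-201,1],[0,0,1,2,-4,-201,1],[0,0,1,2,-4,-201,1],[0,0,1,2,-4,-201,1],[0,0,1,2,-4,-201,1],[0,0,1,2,-4,-190,1],[0,0,1,2,-4,-150,1],[0,0,1,2,-4,-90,1],[0,0,1,2,-4,-40,1],[0,0,1,2,-4,-40,1]])

```text
clock: 5.28
tool_pos: [0.5718, -0.3215, 0.1727]
orientation: [-179.7, 0.5, -169.3]
force: [-0.1, 0.3, -1.0]
opening: 0.0359
```

Blank held (35.9 mm opening). Next, a rough jig pose from the saved top picture.

Run:
```python
from h import *
b=dict(intrinsics=[[393.12920141,0,248.80986099],[0,393.12920141,199.18369127],[0,0,1]],rvec=[2.16027065,-2.10243849,0.14748795],tvec=[-0.03442561,0.56035132,1.18680555])
f=lambda u,v,z:back(b,(u/3.3+180-.35,v/3.3+145-.35),z)
FL=f(35,267,.018);FR=f(347,250,.018)
d=FL-FR; yaw=np.arctan2(-d[0],d[1]); print(FL,FR,np.linalg.norm(d[:2]),np.degrees(yaw))
ex=np.array([np.cos(yaw),np.sin(yaw)]);ey=np.array([-np.sin(yaw),np.cos(yaw)])
O=(FL+FR)[:2]/2+.09*ex; print('O',O)
J=lambda P:[(P[:2]-O)@ex,(P[:2]-O)@ey]
print('jaw -y front top',J(f(187,241,.058)),'jaw back',J(f(182,100,.058)),'endblk',J(f(325,235,.058)),J(f(322,125,.058)), 'knob',J(f(150,112,.105)))
```

```text
[0.47570555 0.16451397 0.018     ] [ 0.500102   -0.13448539  0.018     ] 0.2999930079472311 4.66463706740628
O [0.57760567 0.02233339]
jaw -y front top [np.float64(-0.07743151410972417), np.float64(0.0011993387627412984)] jaw back [np.float64(0.05687710468325987), np.float64(-0.000515521174029246)] endblk [np.float64(-0.07886319342241344), np.float64(-0.12729661466117437)] [np.float64(0.02534423621852836), np.float64(-0.13121170809697133)] knob [np.float64(0.03683645480920581), np.float64(0.02716243431394818)]
```

Request:
carry_out(increments=[[0,0,-1,-3,50,0,1],[0,0,-2,-7,100,0,1],[0,0,-3,-10,150,0,1],[0,0,-5,-14,200,0,1],[0,0,-6,-17,240,0,1],[0,0,-6,-17,256,0,1],[0,0,-6,-17,256,0,1],[0,0,-6,-17,256,0,1]])

```text
clock: 6.28
tool_pos: [0.5522, -0.0651, 0.1663]
orientation: [-180.0, -0.0, -175.4]
force: [0.6, -0.1, -1.0]
opening: 0.0358
```

Run:
```python
from h import *
s=ctrl.get_obs(); print(s['tool_pos'],s['orientation'],s['clock'])
p,q=wcam(); im=p['pixels'].copy()
O=np.array([.5776,.0223]);yaw=np.radians(4.66)
def W(P): 
    P=np.atleast_2d(np.array(P,float))/1000; c,s_=np.cos(yaw),np.sin(yaw)
    return np.c_[O[0]+c*P[:,0]-s_*P[:,1],O[1]+s_*P[:,0]+c*P[:,1],P[:,2]]
pts=[[-75,-130,58],[30,-130,58],[-75,-150,58],[30,-150,58],[-90,-150,18],[-90,150,18],[-75,0,58],[-75,15,58],[79,-150,116],[30,-130,18]]
for u in proj(q,W(pts)):
    if abs(u).max()<2000: cv2.circle(im,tuple(int(k) for k in u),3,(0,0,255),1)
cv2.imwrite('pics/w2.png',im)
```

```text
[ 0.55215014 -0.06511769  0.16634898] [-1.79992834e+02 -2.93254295e-02 -1.75358003e+02] 6.275
```

View pics/w2.png

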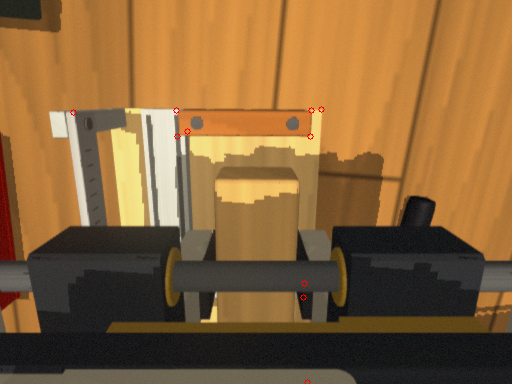

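The jig overlay matches the end block corners (177,110)–(312,110) to about a pixel. The held blank's end edges are at rows ~168–180, column 257. I'll compute its offset in the hand.

Run:
```python
from h import *
p,q=wcam(); yaw=np.radians(4.66); ex=np.array([np.cos(yaw),np.sin(yaw)]);ey=np.array([-np.sin(yaw),np.cos(yaw)])
g=cv2.cvtColor(p['pixels'],cv2.COLOR_BGR2GRAY)[155:192,235:280].mean(1); print(np.round(g).astype(int))
for u,z in (((257,179.5),.192),((257,168.5),.162),((215,180),.192),((298,180),.192)):
    P=back(q,u,z)[:2]; print(z,((P-[.5776,.0223])@ex,(P-[.5776,.0223])@ey), (P-[.55215,-.06512])@ey)
```

```text
[135 130 129 129 129 129 129 129 129 129 128 118 102  95  95  96  96  97
  97  97  98  99 101 110 135 166 182 189 195 199 201 201 201 201 201 201
 201]
0.192 (np.float64(-0.03190294194136163), np.float64(-0.12630534362469414)) -0.041241950570376634
0.162 (np.float64(-0.032059447665067194), np.float64(-0.12494274269700315)) -0.039879349642685656
0.192 (np.float64(-0.014806848345385372), np.float64(-0.1261009905246037)) -0.041037597470286166
0.192 (np.float64(-0.04859610788770843), np.float64(-0.12609233718381532)) -0.041028944129497806
```

Request:
carry_out(increments=[[0,0,0,0,0,-50,1],[0,0,0,0,0,-95,1],[0,0,0,0,0,-120,1],[0,0,0,0,0,-134,1],[0,0,0,0,0,-141,1],[0,0,0,0,0,-143,1],[0,0,0,0,0,-143,1],[0,0,0,0,0,-143,1]])

```text
clock: 7.38
tool_pos: [0.5528, -0.0643, 0.0244]
orientation: [180.0, 0.1, -175.3]
force: [-0.5, 0.2, -0.8]
opening: 0.0355
```

Request:
carry_out(increments=[[0,0,0,0,0,-1.5,1],[0,0,0,0,0,-1.5,1],[0,0,0,0,0,-1.5,0.4],[0,0,0,0,0,-1.5,0.4],[0,0,0,0,0,-1.5,0.4],[0,0,0,0,0,-1.5,0.4],[0,0,0,0,0,10,0.4],[0,0,0,0,0,50,0.4],[0,0,0,0,0,100,0.4],[0,0,0,0,0,150,0.4],[0,0,0,0,0,180,0.4],[0,0,0,0,0,180,0.4]])

```text
clock: 8.88
tool_pos: [0.5537, -0.0643, 0.2074]
orientation: [180.0, 0.4, -175.3]
force: [-0.6, 0.5, -1.0]
opening: 0.0527
```

```bash
cat >> h.py <<'E'
JO=np.array([.5776,.0223,0]); JR=Ro.from_euler('z',4.66,degrees=True).as_matrix()
kz=np.array([-.5,0,.8660254])
def knobpose(phi,ky,out=0.,jx=37.,jz=97.):
    R0=np.c_[[0,1,0],[.8660254,0,.5],-kz]
    R=JR@Ro.from_rotvec(-phi*kz).as_matrix()@R0
    g=JO+JR@(np.array([jx,ky,jz])+out*kz)/1000
    return R,g+R[:,2]*.019
def inc(R,t,cmd=None):
    s=ctrl.get_obs(); Rc=Ro.from_euler('xyz',s['orientation'],degrees=True); 
    tc=s['tool_pos']
    if cmd is not None: Rc,tc=Ro.from_matrix(cmd[0]),cmd[1]
    return np.round(np.degrees((Ro.from_matrix(R)*Rc.inv()).as_rotvec()),1),np.round((t-tc)*1000,1)
E
python3 - <<'E'
from h import *
print(inc(*knobpose(.5,30,90)),ctrl.get_obs()['tool_pos'])
E
```

```text
(array([  32.7,  -15.5, -115.4]), array([ 22.9, 116.7, -48.9])) [ 0.55372031 -0.06434207  0.20738682]
```

Request:
carry_out(increments=[[2.5,-1.2,-8.9,2,9,0,0.4],[5,-2.4,-17.8,4,18,0,0.4],[7.5,-3.6,-26.6,5,27,0,0.4],[10.1,-4.8,-35.5,7,36,0,0.4],[12.6,-6,-44.4,9,45,0,0.4],[15.1,-7.2,-53.3,11,54,0,0.4],[17.6,-8.3,-62.1,12,63,0,0.4],[20.1,-9.5,-71,14,72,0,0.4],[22.6,-10.7,-79.9,16,81,0,0.4],[25.2,-11.9,-88.8,18,90,-10,0.4],[27.7,-13.1,-97.6,20,99,-20,0.4],[30.2,-14.3,-106.5,21,108,-35,0.4],[32.7,-15.5,-115.4,23,117,-49,0.4],[32.7,-15.5,-115.4,23,117,-49,0.4],[32.7,-15.5,-115.4,23,117,-49,0.4]])

```text
clock: 10.75
tool_pos: [0.5544, 0.0238, 0.1612]
orientation: [154.5, -15.7, 71.8]
force: [-0.1, -0.8, 0.1]
opening: 0.0523
```

Run:
```python
from h import *
p,q=wcam(); im=p['pixels'].copy()
s=ctrl.get_obs(); print(s['tool_pos'],s['orientation'],knobpose(.5,30,90)[1],s['joint_pos'])
for d in ctrl.outline_of(p,'knob_grip')[:2]:
    m=d['pixels'].astype(np.uint8); print(d['confidence'],m.sum()); 
    cs,_=cv2.findContours(m,0,2); cv2.drawContours(im,cs,-1,(0,255,255),1)
for phi,col in((.5,(0,0,255)),(.4,(255,0,0)),(.6,(0,255,0))):
    R,_=knobpose(phi,30); g=JO+JR@np.array([37,30,97])/1000
    P=[g+R@np.array([a*.005,b*.03,-.011]) for a,b in((-1,-1),(1,-1),(1,1),(-1,1))]
    u=(proj(q,P)*8).astype(np.int32); cv2.polylines(im,[u.reshape(-1,1,2)],True,col,1,cv2.LINE_AA,3)
P=JO+JR@np.array([[-75,0,58],[30,0,58],[-75,15,58],[79,0,116],[79,100,116]]).T.T.dot(np.eye(3)).T/1000 if 0 else np.array([JO+JR@np.array(v)/1000 for v in [[-75,0,58],[30,0,58],[-75,15,58],[79,0,116],[79,100,116]]])
for k in proj(q,P):
    if abs(k).max()<2000: cv2.circle(im,tuple(int(v) for v in k),3,(255,0,255),1)
cv2.imwrite('pics/w3.png',im)
```

```text
[0.55294012 0.02279501 0.15962244] [154.69999792 -15.61611605  71.44975041] [0.57665776 0.05232269 0.1584878 ] [  20.39402696   -2.34496184  -58.23228243   42.53702088   -6.73937047
 -173.62591812]
0.62 1407
```

View pics/w3.png

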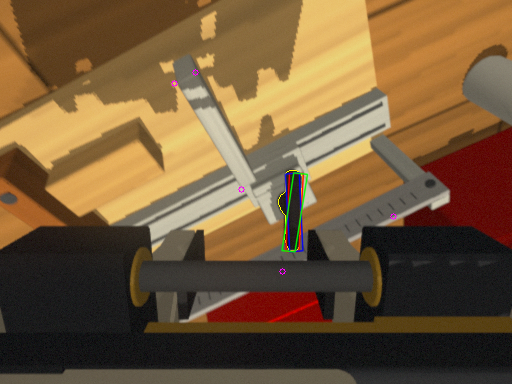

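The view shows the wings at (293,210), the jaw end at (183,63) and the blank on the bed at (105,165). The arm stopped short, with joint 6 and joint 3 at their limits. I'll back out to the half-turned grasp, with jaw x towards jig −y, and identify the kinematics along the way so I can plan within the ranges.

Request:
carry_out(increments=[[-2.8,1.3,9.9,-1,-4,10,0.4],[-5.5,2.6,19.4,-3,-8,20,0.4],[-8,3.8,28.3,-5,-16,30,0.4],[-10.5,5,37.2,-7,-25,40,0.4],[-13,6.2,46,-9,-34,49,0.4],[-15.5,7.4,54.9,-11,-43,49,0.4],[-18,8.5,63.8,-13,-52,49,0.4],[-20.6,9.7,72.6,-15,-61,49,0.4],[-23.1,10.9,81.5,-17,-70,49,0.4],[-25.6,12.1,90.4,-19,-80,49,0.4],[-28.1,13.3,99.3,-21,-90,49,0.4],[-30.6,14.5,108.1,-22,-100,49,0.4],[-32.7,15.5,115.4,-23,-117,49,0.4],[-32.7,15.5,115.4,-23,-117,49,0.4]])

```text
clock: 12.6
tool_pos: [0.5288, -0.093, 0.2068]
orientation: [-177.9, -2.4, -174.0]
force: [-0.7, 1.0, 0.3]
opening: 0.0525
```

```bash
cat > fk.py <<'E'
from h import *
from scipy.optimize import least_squares
Rz=lambda a:Ro.from_euler('z',a,degrees=True).as_matrix(); Ry=lambda a:Ro.from_euler('y',a,degrees=True).as_matrix(); Rx=lambda a:Ro.from_euler('x',a,degrees=True).as_matrix()
# arm: z0 base, y pitch joints, x forearm roll
def orient(q,s):  # s: signs for q3..q6
    return Rz(q[0])@Ry(q[1]+s[0]*q[2])@Rx(s[1]*q[3])@Ry(s[2]*q[4])@Rx(s[3]*q[5])
def pos(q,s,v):
    h,a1,e,L2,L3,d,t,ex=v
    R1=Rz(q[0]);R2=R1@Ry(q[1]);R3=R1@Ry(q[1]+s[0]*q[2]);R=orient(q,s)
    return R1@[a1,d,h]+R2@[ex,0,L2]+R3@[L3,0,e]+R@[t,0,0]
D=[([-47.8371,20.5906,.6323,-.02156,-70.1364,-16.5077],[.29201,-.60800,.22562],[-179.9925,-.09649,115.6478]),
([20.39402696,-2.34496184,-58.23228243,42.53702088,-6.73937047,-173.62591812],[0.55294012,0.02279501,0.15962244],[154.69999792,-15.61611605,71.44975041])]
E
python3 - <<'E'
from fk import *
import itertools
s=ctrl.get_obs(); print(s['clock'],s['joint_pos'].tolist(),s['tool_pos'].tolist(),s['orientation'].tolist())
DD=D+[(s['joint_pos'],s['tool_pos'],s['orientation'])]
# find sign combo with constant tool offset: R_meas = orient(q) * C
for sg in itertools.product((1,-1),repeat=4):
    C=[orient(q,sg).T@Ro.from_euler('xyz',o,degrees=True).as_matrix() for q,_,o in DD]
    e=max(np.degrees(Ro.from_matrix(C[0].T@c).magnitude()) for c in C[1:])
    if e<8: print(sg,e,np.round(C[0],3).tolist())
E
```

```text
12.6 [12.329103206098996, 9.545974237222596, -17.91576341792205, 2.0175873904636306, -65.20338213485482, -7.220399916964949] [0.5288157926364869, -0.09299179580071386, 0.2068259153265896] [-177.885425905637, -2.431912764683846, -174.0473322921155]
(-1, -1, -1, -1) 8.62017741192097e-05 [[0.0, 0.0, 1.0], [0.0, 1.0, -0.0], [-1.0, 0.0, 0.0]]
```

```bash
cat >> fk.py <<'E'
D+=[([12.329103206098996,9.545974237222596,-17.91576341792205,2.0175873904636306,-65.20338213485482,-7.220399916964949],[0.5288157926364869,-0.09299179580071386,0.2068259153265896],[-177.885425905637,-2.431912764683846,-174.0473322921155])]
S=(-1,-1,-1,-1); C=np.array([[0,0,1.],[0,1,0],[-1,0,0]])
def fit():
    f=lambda v:np.concatenate([pos(np.array(q),S,v)-p for q,p,_ in D]+[1e-4*(v-[.35,0,0,.4,.4,-.19,.3,0])])
    return least_squares(f,[.35,0,0,.4,.4,-.19,.3,0],x_scale='jac')
V=fit().x
lo=np.array([-176.03,-82.01,-58.28,-173.87,-174.79,-173.66]);hi=np.array([176.03,121.73,71.71,95.51,-.11,173.66])
def ik(R,t,q0):
    def f(q): return np.concatenate([(pos(q,S,V)-t)*10,Ro.from_matrix(R.T@orient(q,S)@C).as_rotvec()])
    r=least_squares(f,np.clip(q0,lo+.1,hi-.1),bounds=(lo,hi)); return r.x,np.linalg.norm(r.fun)
E
python3 - <<'E'
from fk import *
r=fit(); print(np.round(r.x,4),np.round(r.fun[:9]*1000,2), np.linalg.svd(r.jac)[1])
q0=np.array(D[2][0])
def tp(phi,beta,half,ky=30,out=3):
    R,_=knobpose(phi,ky,out); g=_-R[:,2]*.019
    R=R@Ro.from_euler('x',beta,degrees=True).as_matrix()  # tilt within wing plane
    if half: R=R@np.diag([-1,-1,1])
    return R,g+R[:,2]*.019
for half in(0,1):
  for beta in(-20,0,10,20,30,40):
    R,_=tp(0,beta,half); tilt=np.degrees(np.arccos(-R[2,2])); out=[]
    for phi in(-.45,0,.6):
        best=min((ik(*tp(phi,beta,half),q0+np.r_[0,0,0,k,0,j])for k in(0,-60,40)for j in(-120,0,120)),key=lambda z:z[1])
        out.append((np.round(best[0]).astype(int).tolist(),round(best[1],3)))
    print(half,beta,round(tilt),out)
E
```

```text
[-2.1908  1.5791  0.4784  1.1959 -0.8097 -0.1995 -0.2871 -0.8072] [-5.91 -5.35 -0.    1.89 -5.1  -0.   -2.86 13.1   0.  ] [3.39608014 2.95337698 1.73290221 0.66591741 0.52478376 0.14170764
 0.04654513 0.01275423]
0 -20 50 [([22, 31, 18, 9, -29, -85], np.float64(0.0)), ([19, 31, 17, 22, -29, -119], np.float64(0.0)), ([15, 31, 18, 32, -37, -156], np.float64(0.0))]
0 0 30 [([20, 30, 22, 10, -53, -83], np.float64(0.0)), ([20, 30, 22, 10, -53, -109], np.float64(0.0)), ([20, 30, 22, 10, -53, -144], np.float64(0.0))]
0 10 20 [([19, 29, 22, 10, -64, -83], np.float64(0.0)), ([21, 28, 22, 6, -64, -108], np.float64(0.0)), ([23, 29, 22, 2, -61, -142], np.float64(0.0))]
0 20 10 [([18, 27, 21, 12, -75, -82], np.float64(0.0)), ([23, 27, 21, 3, -75, -108], np.float64(0.0)), ([27, 27, 21, -6, -67, -142], np.float64(0.0))]
0 30 0 [([18, 25, 18, 13, -84, -82], np.float64(0.0)), ([24, 24, 18, 0, -84, -109], np.float64(0.0)), ([31, 25, 18, -13, -72, -143], np.float64(0.0))]
0 40 10 [([17, 22, 14, 14, -92, -82], np.float64(0.0)), ([26, 21, 14, -4, -92, -111], np.float64(0.0)), ([35, 23, 14, -21, -75, -145
[... 198 characters left out ...]
 97], np.float64(0.0)), ([20, 30, 22, 10, -53, 71], np.float64(0.0)), ([20, 30, 22, 10, -53, 36], np.float64(0.0))]
1 10 20 [([19, 29, 22, 10, -64, 97], np.float64(0.0)), ([21, 28, 22, 6, -64, 72], np.float64(0.0)), ([23, 29, 22, 2, -61, 38], np.float64(0.0))]
1 20 10 [([18, 27, 21, 12, -75, 98], np.float64(0.0)), ([23, 27, 21, 3, -75, 72], np.float64(0.0)), ([27, 27, 21, -6, -67, 38], np.float64(0.0))]
1 30 0 [([18, 25, 18, 13, -84, 98], np.float64(0.0)), ([24, 24, 18, 0, -84, 71], np.float64(0.0)), ([31, 25, 18, -13, -72, 37], np.float64(0.0))]
1 40 10 [([17, 22, 14, 14, -92, 98], np.float64(0.0)), ([26, 21, 14, -4, -92, 69], np.float64(0.0)), ([35, 23, 14, -21, -75, 35], np.float64(0.0))]
```

The residuals are too large, so the model is still incomplete (probably a wrist offset). The half-turned grasp leaves joint 6 a lot of room, so I'll move to that pre-pose with a 20° tilt and collect more samples on the way.

```bash
cat >> h.py <<'E'
def tp(phi,beta,half,ky=30,out=3,jx=37.,jz=97.):
    R,t=knobpose(phi,ky,out,jx,jz); g=t-R[:,2]*.019
    R=R@Ro.from_euler('x',beta,degrees=True).as_matrix()
    if half: R=R@np.diag([-1,-1,1])
    return R,g+R[:,2]*.019
E
python3 - <<'E'
from h import *
s=ctrl.get_obs(); print(s['tool_pos'])
R,t=tp(.5,10,1,30,90); print(inc(R,t),t)
E
```

```text
[ 0.52881579 -0.0929918   0.20682592]
(array([ -1.9, -22.9,  61.1]), array([ 45.1, 146.7, -49.5])) [0.57388618 0.0536838  0.15729007]
```

Request:
carry_out(increments=[[-0.3,-3.3,8.7,6,20,0,0.4],[-0.5,-6.5,17.5,13,42,0,0.4],[-0.8,-9.8,26.2,19,63,0,0.4],[-1.1,-13.1,34.9,26,84,-5,0.4],[-1.4,-16.4,43.7,32,105,-10,0.4],[-1.6,-19.6,52.4,39,126,-15,0.4],[-1.9,-22.9,61.1,45,147,-20,0.4],[-1.9,-22.9,61.1,45,147,-20,0.4]])

```text
clock: 13.6
tool_pos: [0.5733, 0.0539, 0.1867]
orientation: [-163.4, 14.0, -110.9]
force: [-0.2, 0.1, 1.2]
opening: 0.0527
```

```bash
cat >> fk.py <<'E'
s=ctrl.get_obs(); D+=[(s['joint_pos'].tolist(),s['tool_pos'].tolist(),s['orientation'].tolist())]
import json,os
if os.path.exists('d.json'): D=D[:3]+[x for x in json.load(open('d.json')) if x[0]!=D[-1][0]]+D[-1:]
json.dump(D[3:],open('d.json','w'))
def pos(q,S,v):
    h,a1,e,L2,L3,d,t,ex,w=v
    R1=Rz(q[0]);R2=R1@Ry(q[1]);R3=R1@Ry(q[1]+S[0]*q[2]);R4=R3@Rx(S[1]*q[3]);R=orient(q,S)
    return R1@[a1,d,h]+R2@[ex,0,L2]+R3@[L3,0,e]+R4@[0,w,0]+R@[t,0,0]
v0=np.array([.35,0,0,.4,.4,-.1,.3,0,-.1])
def fit():
    f=lambda v:np.concatenate([pos(np.array(q),S,v)-p for q,p,_ in D]+[1e-3*(v-v0)])
    return least_squares(f,v0,x_scale='jac')
V=fit().x
E
python3 - <<'E'
from fk import *
print(s['tool_pos'],s['joint_pos'],s['orientation'])
r=fit(); print(np.round(r.x,4),np.round(r.fun[:3*len(D)]*1000,2))
E
```

```text
[0.57332091 0.05386069 0.18669251] [ 26.9587178    1.39654312 -35.52297867   6.10738579 -31.80067064
  35.53502657] [-163.35289321   14.04937365 -110.85278236]
[ 0.1988  0.     -0.      0.6016  0.4636 -0.      0.378  -0.     -0.1918] [-0.  0.  0. -0. -0.  0.  0.  0.  0.  0.  0. -0.]
```

The model with the wrist offset fits with zero residual. Now I'll check the whole knob sequence for joint ranges.

Run:
```python
from fk import *
q0=s['joint_pos']
for half,qq in((1,q0),(0,q0-np.r_[0,0,0,0,0,180])):
  for beta in(0,10,20,30):
    print(half,beta,end=': ')
    for ky,phi,out in((30,.55,90),(30,.55,3),(30,0,3),(30,-.5,3),(-22,-.5,3),(-22,0,3),(-22,.65,3),(-22,.65,90)):
        q,e=ik(*tp(phi,beta,half,ky,out),qq); print(np.round(q).astype(int).tolist() if e<2e-3 else 'X%.3f'%e,end=' ')
    print()
p,q=wcam(); im=p['pixels'].copy()
ds=ctrl.outline_of(p,'knob_grip')
print([ (d['confidence'],d['pixels'].sum()) for d in ds])
for phi,col in((.5,(0,0,255)),(.6,(0,255,0))):
    R,_=knobpose(phi,30); g=JO+JR@np.array([37,30,97])/1000
    u=(proj(q,[g+R@np.array([a*.005,b*.03,-.011]) for a,b in((-1,-1),(1,-1),(1,1),(-1,1))])*8).astype(np.int32); cv2.polylines(im,[u.reshape(-1,1,2)],True,col,1,cv2.LINE_AA,3)
for k in proj(q,np.array([JO+JR@np.array(v)/1000 for v in [[-75,0,58],[30,0,58],[-75,15,58],[30,15,58],[79,0,116],[79,100,116],[85,0,116],[-90,150,18]]])):
    if abs(k).max()<2000: cv2.circle(im,tuple(int(v) for v in k),3,(255,0,255),1)
cv2.imwrite('pics/w4.png',cv2.resize(im,(768,576)))
np.savez('w4.npz',m=ds[0]['pixels'] if ds else 0,rvec=q['rvec'],tvec=q['tvec'],K=q['intrinsics'],im=p['pixels'])
```

```text
1 0: X0.028 X0.128 X0.128 X0.128 X0.100 X0.100 X0.100 X0.014 
1 10: [27, 3, -38, 7, -27, 32] [25, 14, -39, 8, -16, 32] [25, 13, -45, 29, -14, 42] [18, 13, -54, 66, -10, 40] [12, 12, -54, 65, -8, 46] [21, 14, -42, 20, -16, 55] [18, 14, -34, -3, -19, 44] [19, 4, -35, -1, -28, 40] 
1 20: [20, 8, -24, -10, -43, 52] [19, 17, -23, -12, -35, 56] [25, 17, -29, 6, -35, 64] [30, 17, -38, 28, -31, 68] [24, 17, -38, 27, -29, 73] [20, 18, -28, 5, -35, 71] [12, 18, -21, -17, -38, 61] [12, 9, -22, -14, -45, 57] 
1 30: [15, 13, -14, -17, -57, 61] [14, 22, -13, -19, -51, 65] [23, 22, -18, 0, -50, 71] [31, 22, -28, 19, -46, 74] [26, 21, -29, 20, -44, 78] [18, 22, -18, 0, -50, 76] [7, 22, -11, -22, -53, 68] [7, 14, -13, -20, -59, 65] 
0 0: X0.067 X0.128 X0.128 X0.128 X0.100 X0.100 X0.100 X0.039 
0 10: [27, 3, -38, 7, -27, -148] [25, 14, -39, 8, -16, -148] [25, 13, -45, 29, -14, -138] [18, 13, -54, 66, -10, -140] [12, 12, -54, 65, -8, -134] [21, 14, -42, 20, -16, -125] [18, 14, -34, -3, -19, -136] [19, 4, -35, -1, -28, -140] 
0 20: [20, 8, -24, -10, -43, -128] [19, 17, -23, -12, -35, -124] [25, 17, -29, 6, -35, -116] [30, 17, -38, 28, -31, -112] [24, 17, -38, 27, -29, -107] [20, 18, -28, 5, -35, -109] [12, 18, -21, -17, -38, -119] [12, 9, -22, -14, -45, -123] 
0 30: [15, 13, -14, -17, -57, -119] [14, 22, -13, -19, -51, -115] [23, 22, -18, 0, -50, -109] [31, 22, -28, 19, -46, -106] [26, 21, -29, 20, -44, -102] [18, 22, -18, 0, -50, -104] [7, 22, -11, -22, -53, -112] [7, 14, -13, -20, -59, -115] 
[(0.76, np.int64(1174))]
```

View pics/w4.png

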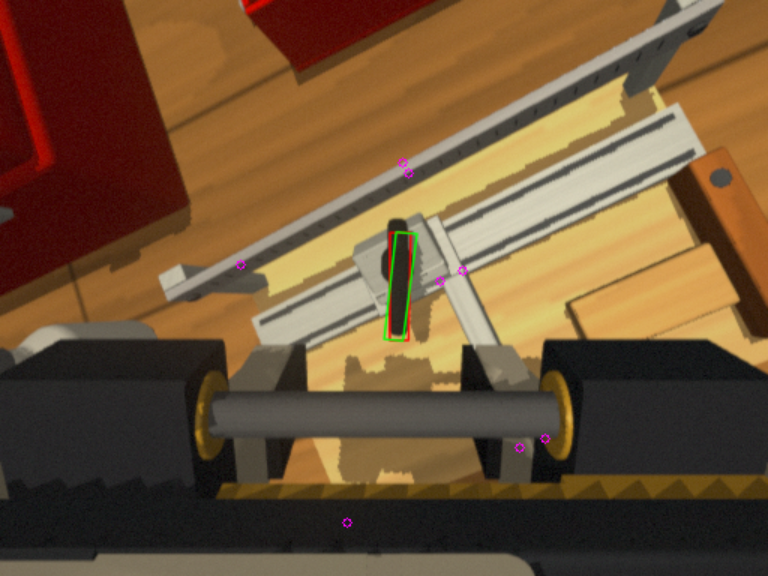

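Reachability: the full 30° tilt is out of range, but 20° less (β=20) works for every knob angle and stop position. The picture shows the wings at (397,275), the scale bar above them, and the blank next to the end block at (655,300). I'll refine the wing angle and position from the outline and check the body clearance at β=20.

Run:
```python
from h import *
w=np.load('w4.npz'); q=dict(rvec=w['rvec'],tvec=w['tvec'],intrinsics=w['K']); m=w['m'].astype(np.uint8)
m0=m>0; dark=(w['im'].max(2)<75); mm=m0&dark; print(m0.sum(),mm.sum())
def wings(v):
    phi,ky,jx,jz=v; R,_=knobpose(phi,30); g=JO+JR@np.array([jx,ky,jz])/1000
    return sil(q,np.array([g+R@np.array([a*.005,b*.03,c*.011]) for a in(-1,1) for b in(-1,1) for c in(-1,1)]))
def hub(v):
    phi,ky,jx,jz=v; g=JO+JR@(np.array([jx,ky,jz])-11*kz)/1000;R,_=knobpose(0,30)
    return sil(q,np.array([g+R@np.array([.009*np.cos(a),.009*np.sin(a),c]) for a in np.arange(0,6.3,.4) for c in(0,.013)]))
for M in(m0,):
  for free in ((1,1,0,0),(1,1,1,0),(1,1,0,1)):
    x0=np.array([.52,28,37,97.]); idx=np.nonzero(free)[0]
    def f(z):
        v=x0.copy(); v[idx]=z; a=wings(v)|hub(v); return -(a&M).sum()/(a|M).sum()
    st=x0[idx]; sx=np.vstack([st]+[st+np.eye(len(idx))[i]*(.1 if idx[i]==0 else 4) for i in range(len(idx))])
    r=minimize(f,st,method='Nelder-Mead',options=dict(initial_simplex=sx)); print(free,np.round(r.x,3),r.fun)
# clearance of body & fingers vs scale bar at beta=20
P=np.array([[a,b,c] for a in np.linspace(-96.5,96.5,31) for b in np.linspace(-39,39,11) for c in (-66,-90)])/1000
F=np.array([[a,b,c] for a in(-40,40) for b in(-11,11) for c in np.linspace(0,-66,12)])/1000
for phi in(-.5,-.3,0,.3,.65):
    R,t=tp(phi,20,1,30,3); o=[]
    for A in(P,F):
        X=(t+A@R.T-JO)@JR*1000; o+=[round(79-X[X[:,2]<116][:,0].max()) if (X[:,2]<116).any() else 'above',round(X[:,2].min())]
        k=X[(X[:,0]>70)]; o+=[round(k[:,2].min()) if len(k) else '-']
    print(phi,o)
```

```text
1174 1060
(1, 1, 0, 0) [ 0.474 30.714] -0.886085626911315
(1, 1, 1, 0) [ 0.484 30.221 38.618] -0.907176287051482
(1, 1, 0, 1) [ 0.474 30.196 98.518] -0.8790627362055934
-0.5 ['above', 117, 156, 13, 70, '-']
-0.3 ['above', 125, 155, 19, 73, '-']
0 ['above', 139, '-', 29, 79, '-']
0.3 ['above', 125, 155, 19, 73, '-']
0.65 [99, 112, 157, 9, 69, '-']
```

Run:
```python
from fk import *
A=tp(.48,20,1,30.4,70,38); B=tp(.48,20,1,30.4,3,38)
print('pre',inc(*A),'in',inc(*B)); print(np.round(ik(*A,s['joint_pos'])[0],1))
```

```text
pre (array([2.5, 9. , 3.6]), array([  7.3,   2.7, -48.6])) in (array([2.5, 9. , 3.6]), array([  40.7,    5.4, -106.7]))
[ 20.8  10.2 -24.5  -8.2 -41.4  54.2]
```

Request:
carry_out(increments=[[1.2,4.5,1.8,3,1,-10,0.65],[2.5,9,3.6,7,3,-20,0.65],[2.5,9,3.6,7,3,-40,0.65],[2.5,9,3.6,15,3.5,-62,0.65],[2.5,9,3.6,24,4,-78,0.65],[2.5,9,3.6,33,5,-93,0.65],[2.5,9,3.6,38,5,-102,0.65],[2.5,9,3.6,41,5.4,-107,0.65],[2.5,9,3.6,41,5.4,-107,0.65],[2.5,9,3.6,41,5.4,-107,0.65]])

```text
clock: 14.95
tool_pos: [0.6163, 0.0591, 0.0821]
orientation: [-172.7, 13.4, -109.4]
force: [0.7, 0.1, 0.0]
opening: 0.031
```

Run:
```python
from h import *
B=tp(.48,20,1,30.4,3,38); s=ctrl.get_obs(); print(inc(*B),s['force'],s['joint_pos'])
p,q=wcam(); im=p['pixels'].copy()
cv2.imwrite('pics/w5.png',im)
```

```text
(array([ 0. ,  0.2, -0.2]), array([-1.1, -0.3, -0.8])) [0.73588665 0.08719414 0.02207449] [ 19.67834547  17.16405359 -23.51537236  -9.74972314 -35.51436844
  57.33581209]
```

View pics/w5.png

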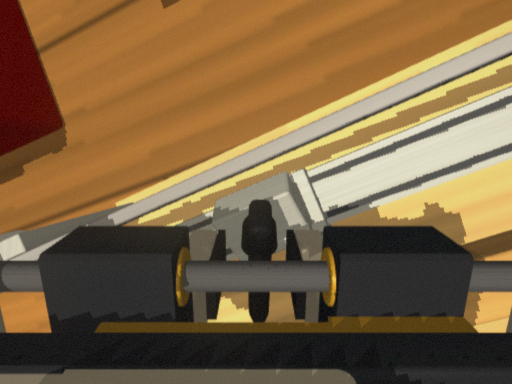

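The wings sit centred between the fingers at (260,260). Next I'll work out the loosening turn, from φ 0.48 to −0.5.

Run:
```python
from fk import *
B=tp(.48,20,1,30.4,3,38)
q=s['joint_pos']
for phi in(.36,.24,.12,0,-.12,-.24,-.36,-.48,-.54):
    T=tp(phi,20,1,30.4,3,38); q,e=ik(*T,q); a,b=inc(*T,cmd=B); print(phi,a.tolist(),b.tolist(),np.round(q,0),round(e,4))
```

```text
0.36 [-3.4, -0.3, 6.0] [-0.2, -0.7, -0.2] [ 21.  17. -24.  -6. -36.  59.] 0.0
0.24 [-6.9, -0.6, 11.9] [-0.4, -1.5, -0.3] [ 23.  17. -26.  -2. -36.  61.] 0.0
0.12 [-10.3, -0.8, 17.9] [-0.4, -2.3, -0.3] [ 24.  17. -27.   2. -35.  63.] 0.0
0 [-13.7, -1.1, 23.8] [-0.4, -3.0, -0.4] [ 25.  18. -29.   6. -35.  64.] 0.0
-0.12 [-17.1, -1.4, 29.8] [-0.3, -3.8, -0.3] [ 27.  17. -30.  11. -34.  66.] 0.0
-0.24 [-20.6, -1.7, 35.7] [-0.1, -4.6, -0.3] [ 28.  17. -33.  16. -33.  67.] 0.0
-0.36 [-24.0, -2.0, 41.7] [0.2, -5.3, -0.2] [ 29.  17. -35.  21. -32.  67.] 0.0
-0.48 [-27.4, -2.2, 47.6] [0.5, -6.0, 0.0] [ 30.  17. -37.  27. -31.  68.] 0.0
-0.54 [-29.1, -2.4, 50.6] [0.7, -6.3, 0.1] [ 30.  17. -39.  30. -31.  68.] 0.0
```

Request:
carry_out(increments=[[0,0,0,0,0,0,1],[0,0,0,0,0,0,1],[0,0,0,0,0,0,1],[0,0,0,0,0,0,1],[0,0,0,0,0,0,1],[-3.4,-0.3,6,-0.2,-0.7,-0.2,1],[-6.9,-0.6,11.9,-0.4,-1.5,-0.3,1],[-10.3,-0.8,17.9,-0.4,-2.3,-0.3,1],[-13.7,-1.1,23.8,-0.4,-3,-0.4,1],[-17.1,-1.4,29.8,-0.3,-3.8,-0.3,1],[-20.6,-1.7,35.7,-0.1,-4.6,-0.3,1],[-24,-2,41.7,0.2,-5.3,-0.2,1],[-27.4,-2.2,47.6,0.5,-6,0,1],[-29.1,-2.4,50.6,0.7,-6.3,0.1,1],[-29.1,-2.4,50.6,0.7,-6.3,0.1,1]])

```text
clock: 16.88
tool_pos: [0.6165, 0.0527, 0.0816]
orientation: [-173.6, -14.8, -57.7]
force: [-6.0, 1.0, 4.0]
opening: 0.0164
```

Run:
```python
from fk import *
B=tp(-.54,20,1,30.4,3,38); print('err',inc(*B),'F',np.round(s['force'],1),'M',np.round(s['moment'],2))
q=s['joint_pos']
for ky in(30.4,20,10,0,-10,-20):
    T=tp(-.54,20,1,ky,3,38); q,e=ik(*T,q); print(ky,inc(*T,cmd=B),np.round(q),round(e,4))
```

```text
err (array([-0.1,  0. , -0.2]), array([-0.6, -0.2, -0.2])) F [-6.  1.  4.] M [ 0.62  2.65 -0.33]
30.4 (array([0., 0., 0.]), array([0., 0., 0.])) [ 30.  17. -39.  30. -31.  68.] 0.0
20 (array([0., 0., 0.]), array([  0.8, -10.4,   0. ])) [ 29.  17. -39.  30. -30.  69.] 0.0
10 (array([0., 0., 0.]), array([  1.7, -20.3,   0. ])) [ 28.  17. -39.  30. -30.  70.] 0.0
0 (array([0., 0., 0.]), array([  2.5, -30.3,   0. ])) [ 27.  17. -39.  30. -30.  71.] 0.0
-10 (array([0., 0., 0.]), array([  3.3, -40.3,   0. ])) [ 26.  17. -39.  30. -29.  72.] 0.0
-20 (array([0., 0., 0.]), array([  4.1, -50.2,   0. ])) [ 25.  17. -39.  30. -29.  73.] 0.0
```

The opening reads 16.4 mm on 10 mm wings, so they may be skewed in the grip. I'll look.

Run:
```python
from h import *
p,q=wcam(); im=p['pixels'].copy()
for phi,col in((-.54,(0,0,255)),(-.3,(0,255,0))):
    R,_=knobpose(phi,30); g=JO+JR@np.array([38,30.4,97])/1000
    u=(proj(q,[g+R@np.array([a*.005,b*.03,-.011]) for a,b in((-1,-1),(1,-1),(1,1),(-1,1))])*8).astype(np.int32); cv2.polylines(im,[u.reshape(-1,1,2)],True,col,1,cv2.LINE_AA,3)
a=cv2.resize(im[150:350,140:400],None,fx=3,fy=3,interpolation=cv2.INTER_CUBIC)
cv2.imwrite('pics/w6.png',np.clip(a.astype(float)*1.6,0,255).astype(np.uint8))
```

```text
(no output)
```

View pics/w6.png

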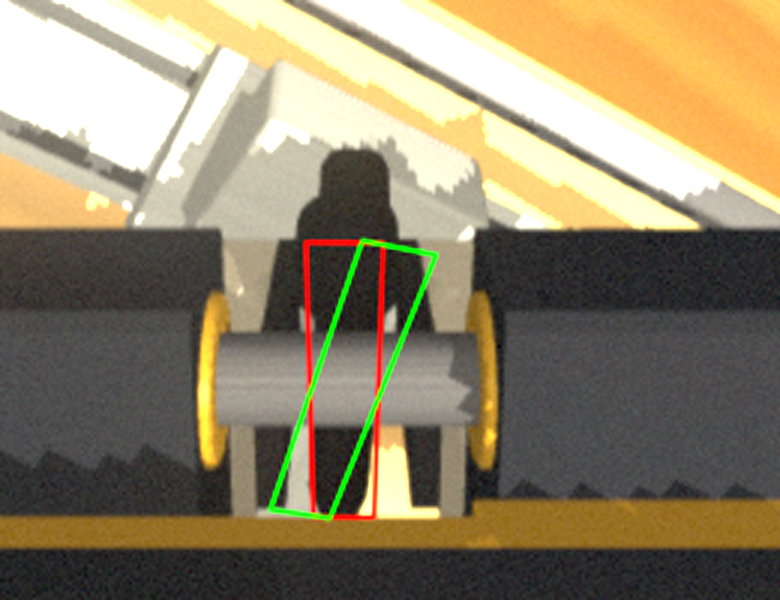

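The wings lie parallel to the fingers, so they turned to about −0.5. There are gaps beside them because the fingertips are holding the round hub at (345,210), about 16 mm across. I'll regrip 7 mm further out so that the wings themselves are pinched.

Request:
carry_out(increments=[[0,0,0,0,0,0,0.7],[0,0,0,0,0,0,0.7],[0,0,0,0,0,0,0.7],[0,0,0,-1.7,0,3,0.7],[0,0,0,-3.5,-0.3,6,0.7],[0,0,0,-3.5,-0.3,6,1],[0,0,0,-3.5,-0.3,6,1],[0,0,0,-3.5,-0.3,6,1],[0,0,0,-3.5,-0.3,6,1],[0,0,0,-3.5,-0.3,6,1]])

```text
clock: 18.18
tool_pos: [0.6133, 0.0524, 0.0878]
orientation: [-173.5, -14.8, -57.7]
force: [-4.7, 0.4, 6.3]
opening: 0.0097
```

Opening is 9.7 mm, so the wings are pinched. I'll slide the stop 46 mm towards the end block.

Request:
carry_out(increments=[[0,0,0,0.4,-5,0,1],[0,0,0,1,-12,0,1],[0,0,0,1.6,-20,0,1],[0,0,0,2.3,-28,0,1],[0,0,0,2.9,-36,0,1],[0,0,0,3.5,-43,0,1],[0,0,0,3.7,-46,0,1],[0,0,0,3.7,-46,0,1],[0,0,0,3.7,-46,0,1]])

```text
clock: 19.3
tool_pos: [0.6168, 0.0058, 0.0878]
orientation: [-173.6, -14.8, -57.7]
force: [-3.5, -1.2, 5.9]
opening: 0.0101
```

Request:
carry_out(increments=[[0,0,0,0.1,-1,0,1],[0,0,0,0.2,-2,0,1],[0,0,0,0.2,-3,0,1],[0,0,0,0.2,-3,0,1]])

```text
clock: 19.8
tool_pos: [0.617, 0.0033, 0.0878]
orientation: [-173.6, -14.8, -57.7]
force: [-5.7, 1.4, 6.3]
opening: 0.01
```

Request:
carry_out(increments=[[0,0,0,0.1,-1,0,1],[0,0,0,0.2,-2,0,1],[0,0,0,0.2,-2,0,1]])

```text
clock: 20.18
tool_pos: [0.6172, 0.0017, 0.0878]
orientation: [-173.5, -14.8, -57.7]
force: [-6.9, 3.5, 6.9]
opening: 0.0099
```

Request:
carry_out(increments=[[0,0,0,0.1,-1,0,1],[0,0,0,0.2,-2,0,1],[0,0,0,0.2,-2,0,1]])

```text
clock: 20.55
tool_pos: [0.6173, 0.0014, 0.0877]
orientation: [-173.4, -14.8, -57.6]
force: [-15.6, 15.0, 10.4]
opening: 0.0098
```

The force climbed to 15 N over 0.3 mm of travel, so the stop is snug on the blank. Now the tightening turn.

Run:
```python
from fk import *
B=tp(-.54,20,1,-20.3,9.5,38); print(inc(*B)); q=s['joint_pos']
for phi in(-.42,-.3,-.18,-.06,.06,.18,.3,.42,.54,.62):
    T=tp(phi,20,1,-20.3,9.5,38); q,e=ik(*T,q); a,b=inc(*T,cmd=B); print(phi,a.tolist(),b.tolist(),np.round(q,0),round(e,4))
```

```text
(array([-0.2,  0.1, -0.3]), array([-0.6,  0.4, -0.8]))
-0.42 [3.4, 0.3, -6.0] [-0.4, 0.7, -0.2] [ 24.  16. -36.  22. -31.  74.] 0.0
-0.3 [6.9, 0.6, -11.9] [-0.7, 1.4, -0.3] [ 23.  17. -33.  17. -33.  73.] 0.0
-0.18 [10.3, 0.8, -17.9] [-0.9, 2.1, -0.4] [ 22.  17. -31.  12. -34.  73.] 0.0
-0.06 [13.7, 1.1, -23.8] [-1.0, 2.9, -0.5] [ 21.  17. -29.   7. -35.  71.] 0.0
0.06 [17.1, 1.4, -29.8] [-1.1, 3.7, -0.5] [ 20.  17. -27.   2. -36.  70.] 0.0
0.18 [20.6, 1.7, -35.7] [-1.1, 4.4, -0.4] [ 18.  17. -25.  -2. -37.  69.] 0.0
0.3 [24.0, 2.0, -41.7] [-1.0, 5.2, -0.3] [ 16.  17. -24.  -6. -38.  67.] 0.0
0.42 [27.4, 2.2, -47.6] [-0.8, 5.9, -0.2] [ 15.  17. -23. -10. -38.  65.] 0.0
0.54 [30.8, 2.5, -53.6] [-0.5, 6.7, 0.0] [ 13.  17. -22. -13. -38.  63.] 0.0
0.62 [33.1, 2.7, -57.6] [-0.3, 7.1, 0.1] [ 12.  17. -21. -16. -38.  61.] 0.0
```

Request:
carry_out(increments=[[3.4,0.3,-6,-0.4,0.7,-0.2,1],[6.9,0.6,-11.9,-0.7,1.4,-0.3,1],[10.3,0.8,-17.9,-0.9,2.1,-0.4,1],[13.7,1.1,-23.8,-1,2.9,-0.5,1],[17.1,1.4,-29.8,-1.1,3.7,-0.5,1],[20.6,1.7,-35.7,-1.1,4.4,-0.4,1],[24,2,-41.7,-1,5.2,-0.3,1],[27.4,2.2,-47.6,-0.8,5.9,-0.2,1],[30.8,2.5,-53.6,-0.5,6.7,0,1],[33.1,2.7,-57.6,-0.3,7.1,0.1,1],[33.1,2.7,-57.6,-0.3,7.1,0.1,1],[33.1,2.7,-57.6,-0.3,7.1,0.1,1]])

```text
clock: 22.05
tool_pos: [0.6168, 0.007, 0.0878]
orientation: [-174.7, 17.0, -116.9]
force: [-5.6, 3.6, 7.6]
opening: 0.0099
```

Run:
```python
from h import *
s=ctrl.get_obs(); print(np.round(s['force'],1),np.round(s['moment'],2),s['opening'],inc(*tp(.62,20,1,-20.3,9.5,38)))
T=tp(.62,20,1,-20.3,9.5,38)
for o in (20,90): print(o,inc(*tp(.62,20,1,-20.3,o,38),cmd=T))
```

```text
[-5.6  3.6  7.6] [0.7  2.06 0.49] 0.009870424465093466 (array([-0. ,  0.1, -0.1]), array([-0.4,  1.9, -0.7]))
20 (array([0., 0., 0.]), array([-5.2, -0.4,  9.1]))
90 (array([0., 0., 0.]), array([-40.1,  -3.3,  69.7]))
```

Request:
carry_out(increments=[[0,0,0,0,0,0,0.7],[0,0,0,0,0,0,0.7],[0,0,0,0,0,0,0.7],[0,0,0,0,0,0,0.7],[0,0,0,-5,0,9,0.7],[0,0,0,-15,-1,27,0.7],[0,0,0,-30,-2,52,0.7],[0,0,0,-40,-3,85,0.7],[0,0,0,-40,-3,120,0.7],[0,0,0,-40,-3,120,0.7],[0,0,0,-40,-3,120,0.7]])

```text
clock: 23.42
tool_pos: [0.5768, 0.0036, 0.2086]
orientation: [-174.6, 17.0, -116.9]
force: [-0.7, -0.5, -0.3]
opening: 0.0266
```

Run:
```python
from h import *
p,q=wcam(); im=p['pixels'].copy()
ds=ctrl.outline_of(p,'knob_grip'); print([(d['confidence'],d['pixels'].sum()) for d in ds])
if ds:
    M=ds[0]['pixels']
    def wings(v):
        phi,ky=v; R,_=knobpose(phi,30); g=JO+JR@np.array([38,ky,97])/1000
        a=sil(q,np.array([g+R@np.array([a*.005,b*.03,c*.011]) for a in(-1,1) for b in(-1,1) for c in(-1,1)]))
        h=g-11*(JR@kz)/1000; R,_=knobpose(0,30)
        return a|sil(q,np.array([h+R@np.array([.009*np.cos(t),.009*np.sin(t),c]) for t in np.arange(0,6.3,.4) for c in(0,.013)]))
    f=lambda v:-(wings(v)&M).sum()/(wings(v)|M).sum()
    r=minimize(f,[.55,-20],method='Nelder-Mead',options=dict(initial_simplex=[[.55,-20],[.65,-20],[.55,-16]])); print(r.x,r.fun)
for k in proj(q,np.array([JO+JR@np.array(v)/1000 for v in [[-75,-50,58],[30,-50,58],[-75,-130,58],[-14,-50,48],[-50,-50,48],[-14,-130,48],[-50,-130,48]]])):
    if abs(k).max()<2000: cv2.circle(im,tuple(int(v) for v in k),3,(255,0,255),1)
cv2.imwrite('pics/w7.png',cv2.resize(im,(768,576))); print(ctrl.get_obs()['clock'])
```

```text
[(0.83, np.int64(981))]
[  0.60271959 -20.05870378] -0.817347789824854
23.525
```

View pics/w7.png

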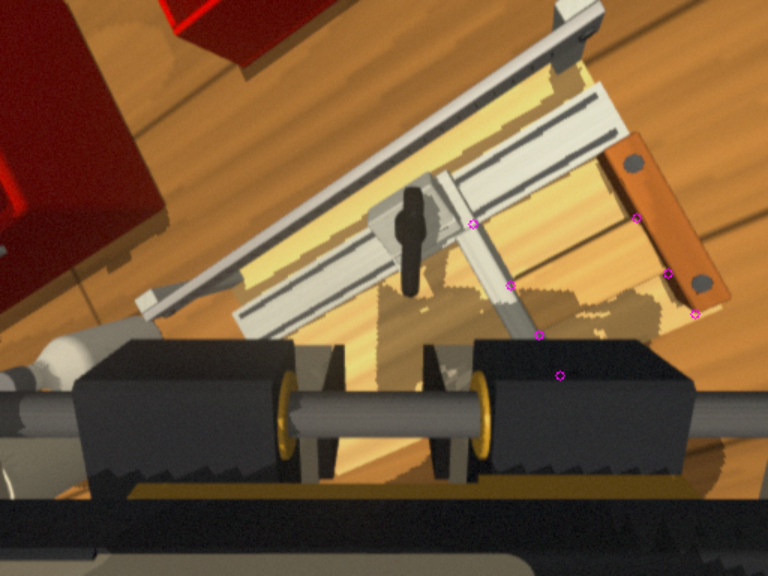

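No gap shows at either end: the blank lies between the jaw (500,270) and the end block (655,240). The fit gives the knob at 0.60 rad (locked) and the jaw 80 mm from the end block. I'll take one closer look while backing away.

Request:
carry_out(increments=[[0,0,0,-25,-20,20,0.7],[0,0,0,-50,-40,20,0.7],[0,0,0,-60,-45,20,0.7],[0,0,0,-60,-45,20,0.7],[0,0,0,-60,-45,20,0.7]])

```text
clock: 24.15
tool_pos: [0.5179, -0.0411, 0.2273]
orientation: [-174.7, 16.9, -116.9]
force: [-0.3, 0.4, -0.3]
opening: 0.0266
```

Run:
```python
from h import *
p,q=wcam(); im=p['pixels']
c=proj(q,[JO+JR@np.array(v)/1000 for v in ([-32,-50,48],[-32,-130,48])]); print(c, ctrl.get_obs()['tool_pos'])
u,v=c.mean(0).astype(int); x0=int(np.clip(u-95,0,322));y0=int(np.clip(v-70,0,244))
cv2.imwrite('pics/w8.png',np.clip(1.3*cv2.resize(im[y0:y0+140,x0:x0+190],None,fx=4,fy=4,interpolation=cv2.INTER_CUBIC).astype(float),0,255).astype(np.uint8))
```

```text
[[284.57269854 167.9490127 ]
 [355.90100279 125.99983139]] [ 0.51791994 -0.04103353  0.22728862]
```

View pics/w8.png

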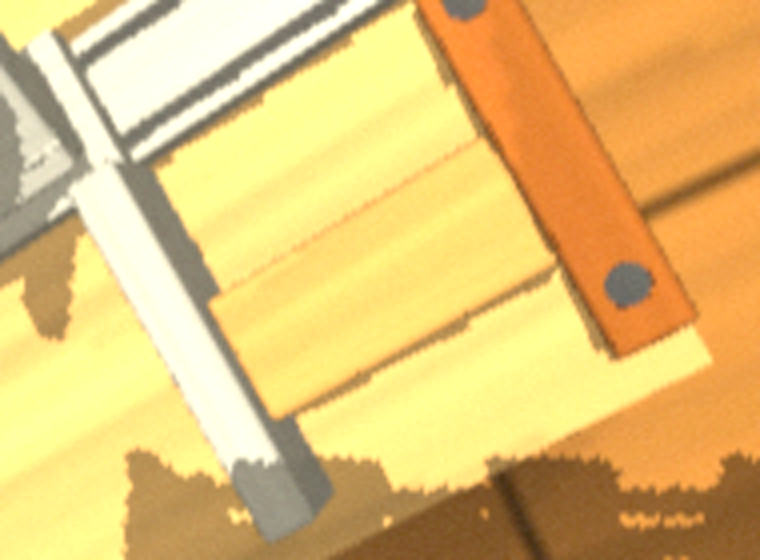

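The close-up shows the blank flat and square, with its ends against the jaw face at (240,350) and the end block at (520,200). No gap is visible. Handing in.

```bash
python3 -c "
from plant import ctrl
print(ctrl.close_job())"
```

```text
the job is handed in; nothing more can be done
None
```

The blank is lying flat and lengthwise in the jig, held snugly between the end block and the stop, and the stop is locked. I handed in at about 24 s of the 51 s allowed; no verdict was reported.

**What I did:** I placed the pale oblong blank on the bed about 4 mm from the end block, then turned the wing knob loose to about −0.54 rad. I slid the stop about 51 mm until the push rose to 15 N with almost no further travel. I then tightened the knob, let go and backed the arm away.

**Last checks:**
- **Knob:** the fit to the camera outline gives 0.60 rad, which is above the 0.4 needed to lock.
- **Stop:** the same fit puts the jaw 80 mm from the end block, which is the blank's length. The final close-up shows no gap at either end.
- **Force:** the wrist force read nearly zero after release.

**What did not go as planned:**
- **Out of reach:** my first approach to the knob, with the wrist turned the other way and the full 30° lean, ran into joint limits. I used the half-turned grip with about 10° of lean instead.
- **Hub gripped first:** for the loosening turn the fingers closed on the knob's hub rather than its wings. I regripped on the wings before sliding and tightening.
- **Preload drop:** the side force fell from 15 N to about 4 N during tightening, and I did not push-test the lock afterwards.
- **Other things on the bench:** I did not check their positions at the end, but no contact was noticed.

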